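Test a return spring at its marked height and record the force

ROBOT

A 6-joint arm with a two-finger parallel gripper is mounted at the origin on the work surface. World frame = base frame: x ahead of the robot, y to its left, z up, the work surface at z = 0. Lengths are in m, angles in rad, forces in N, time in s.
With the tool pointing down it reaches from about 0.35 to 0.925 m from the base axis. Payload 6.4 kg.
Tool frame: the origin (TCP) lies on the centre line of the jaws, within the pads' length; the fingertips stand 11 mm ahead of it and the grasp point (between the pads) lies 8 mm behind it; z points along the fingers, y is the line along which they close (so a half turn about z gives the same grasp; the last joint's range is limited). The gripper opens to 85 mm and grips with 20 to 120 N. Pads are 22 mm wide; open, the fingers measure 114 mm over their backs; the gripper's body (76 mm by 85 mm) begins 54 mm behind the grasp point. The pads swing forward as they close: fully open they stand 13 mm farther back than shut.
Start: joints at [-1.464, 0.245, 1.558, -0, 1.339, -0.174], TCP at [0.18, -0.625, 0.218] pointing down, gripper open.
Joint ranges: [-3.13, 3.13], [-1.02, 2.26], [0.13, 2.54], [-0.95, 4.09], [0.21, 2.88], [-2.74, 2.74]. Speed limits (rad/s): [2.57, 2.57, 3.14, 3.14, 3.14, 3.14].

INTERFACE

Orientations are given as [roll, pitch, yaw] about the fixed x, y, z axes, in that order (R = Rz(yaw) Ry(pitch) Rx(roll)).
In Python, from bench import * gives the robot as it stands.
- The arm moves only by the shell command python3 -m creep 'ROWS'. ROWS is JSON, a list of rows, each a list of 7 numbers: the shift along the tool's x, y, z in cm, then the turn, a rotation vector about the tool's x, y, z in degrees, then the gripper command: -1 is shut, 1 is fully open, values between are in proportion. In form: [[tx, ty, tz, wx, wy, wz, hand], ...]. A call has 1 to 12 rows; each row is the pose to reach, as a shift and turn from the pose commanded when the call began, along the tool's axes at that moment; what a row does not reach only later rows make up. A row lasts 1/12 s, in which the tool goes at most 41.7 mm and 7.16 degrees, less where a joint would pass 70% of its speed; a pose out of reach is approached as far as the arm can. A call with a gripper value outside its range is refused whole. The fingers move at their own pace and stop on an object; the grip force is fixed at half the most. Time passes only in rows, so rows that repeat a pose let the fingers close. It gives the time, the measured TCP pose, the force, the opening and the grip force at its end, in the units of the state.
- observe(): the state, without advancing time (a new reading comes with each control period).
- snapshot(name): name is "side" or "top" or "wrist"; returns a dict with "image" (384x512x3 uint8, blue, green, red), "camera_matrix" (3x3 intrinsics, pixels), "k1" (the pictures are not rectified: a ray, as slopes to the right and down, at radius r is drawn at 1 + k1 r^2 times it, then the intrinsics apply), "R" (3x3) and "t" (3): a world point X has camera coordinates R X + t. Camera axes: x right, y down, z forward; pixel columns grow to the right and rows downward; lengths in m; the calibration is good to about 2 mm. A picture is of the moment at which its call begins. There is no depth.
- job_done(): hands the job in; it is judged then, once.
The state is a dict: "t": time; "q": joint angles; "qd": joint speeds; "tau": joint torques, N m; "eef_pos": TCP position; "orientation": TCP orientation; "force": force on the tool from outside, world axes, zero at the start; "torque": the same for the moment, N m; "gripper_width": finger opening in m; "gripper_force": force on a finger pad.
Only numpy, scipy, OpenCV 4.12 (cv2) and the standard library are available. Lean on these libraries where they do the work, as an engineer would, in place of code of your own. Each camera call takes 0.05 s, during which the arm holds its last target. There are 200 camera calls.

TASK

Test the copper-coloured spring on the bench spring tester: push the sliding tray fully home so that the spring stands under the press, then push the press down until its yellow pointer is level with the red mark, without going clearly past it, and leave it there. Then slide the yellow marker along the scale until it lines up with the red needle, to record the force. Keep the spring standing on its plate and leave the red mark and the other things on the bench as they are.

Things in the scene. Friction and masses are not known exactly. Their poses are not given: they have to be found in the camera images.
- tester: Fixed spring tester; grey base spans x -70..+85, y -100..+205 mm from the origin (on the bench surface), 26 high. x points away from the operator (the tray slides in along +x), y along the scale, z up. White scale housing: x -35..+50, y +50..+205, top 50 mm above the bench. The press axis stands at x 30, y -50.
- guide_arm (a point): Centre of the green guide arm that carries the press: 30 (x) x 105 (y) x 20 mm, its top 168 mm above the bench; its +y end sits on a steel column of 26 mm diameter, 181 mm tall, at x 30, y 18 of the tester.
- tray_lip (a point): Middle of the top edge of the operator-side (-x) face of the tray's black push lip. The lip is 60 mm wide (y), 8 thick (x), and 45 tall (40 to 85 mm above the bench), this point being at its top. Push the face along the tester's +x; the lip is 75 mm in front of the plate's centre. Site axes are those of the tester.
- tray (a joint): Slide of the aluminium tray: 0 m is out (towards the operator, as at the start), 0.060 m is fully home against its stop with the plate under the press. Friction 2 N; stays where it is left.
- plate_top (a point): Centre of the top of the round steel plate (44 mm diameter) on the tray, 63 mm above the bench when unloaded; the tray and its weighing platform sink 1 mm per N of load and so move the needle.
- spring_mid (a point): The spring under test: copper-coloured coil with steel end discs, 25 mm diameter, 45 mm tall when free, standing loose on the plate. This point is on its axis, fixed to its lower end disc, 22.5 mm above its underside; its z axis is the spring's axis. It yields evenly with the press and goes back if let free.
- press_knob (a point): Centre of the top of the press's black round knob (38 mm diameter, 14 thick), 226 mm above the bench when fully up. The press slides straight down 0 to 45 mm and is stiff (about 10 N of friction): it stays where it is left, even against the spring. Pushing it onto the spring takes 8 to 18 N. If too low it can be drawn up by the knob. Its foot, 34 mm wide, clears the free spring at the start.
- pointer (a point): Near the tip of the yellow pointer, a bar 4 mm thick that sticks out of the press foot towards +x beside the gauge post and moves with the press; this point is at its half height.
- mark_mid (a point): Middle of the red mark, a collar of 16 mm diameter and 4 mm thick on the thin gauge post next to the pointer. Its height differs from test to test. The press is at the marked height when the pointer and this point are level.
- needle_tip (a point): Tip (marker side) of the red needle, a bar 3 mm wide (y) in the top of the scale housing. It moves along the tester's +y with the load on the plate, 10 mm per N, over a printed scale with a line every 10 mm.
- marker_tip (a point): Tip of the yellow marker's pointing arm (3 mm wide), beside the scale; the record is right when it has the same y in the tester's frame as the needle's tip. Site axes are those of the tester.
- marker_grip (a point): Centre of the yellow marker block, 16 (x) x 16 (y) x 28 mm tall (its underside 1.5 mm above the scale housing, its top 79.5 mm above the bench). It slides along the tester's y, from scale zero (y +75) to y +185, with 1.5 N of friction, and stays where it is left. It starts at the high (+y) end.
- burr_stand: Bystander: round wooden stand with burrs, 124 mm diameter, 84 tall. Origin under its centre.
- pliers: Bystander: red-handled pliers lying flat, 135 mm long.
- file: Bystander: file with a blue handle, lying flat, 180 mm long.
- saw_handle: Bystander: turned wooden handle with a steel stub, lying, 130 mm long.
- dish: Bystander: small white dish, 70 mm diameter, 22 tall.
- spare_spring: Bystander: small brass-coloured spring, 18 mm diameter, 22 tall, standing on the tester's base behind the scale housing.
- tin: Bystander: small brass tin, 44 mm diameter, 30 tall, on the bench in front of the scale.

How it is judged:
By the outcome, as a careful person would: the job done as asked, in the order asked, and still so for the second after the job is handed in, with the robot touching nothing.
It also fails if it takes over 59 s, if anything falls off the work surface, if the arm or the gripper's body presses on something with over 40 N, if the wrist force passes 120 N, or if a joint passes its speed limit or range.

## Working session

There is one attempt and no reset: what is moved stays moved. The work goes in short steps, Python scripts to look and compute and a shell command to move; the robot and the scene stay as the last step left them, time stands still between calls to the robot, and variables do not carry over. Pictures are saved under pics/ and viewed, at most 10 in all, crops included, and the job is handed in when it is done.

```bash
mkdir -p pics; cat > h.py <<'E'
from bench import *
import numpy as np, cv2, pickle
from scipy.optimize import least_squares
from scipy.spatial.transform import Rotation as Ro
def snap(n,f):
    s=snapshot(n); cv2.imwrite('pics/%s.png'%f,s['image']); pickle.dump(s,open('pics/%s.pkl'%f,'wb')); return s
def ld(f): return pickle.load(open('pics/%s.pkl'%f,'rb'))
def proj(s,X):
    c=np.atleast_2d(X)@np.array(s['R']).T+np.array(s['t']); p=c[:,:2]/c[:,2:]
    p=p*(1+s['k1']*(p**2).sum(1,keepdims=True)); K=np.array(s['camera_matrix'])
    return p@K[:2,:2].T+K[:2,2]
def atz(s,uv,z):
    # world xy of pixel at height z
    return least_squares(lambda q:(proj(s,[q[0],q[1],z])-uv).ravel(),[0.5,-0.1]).x
def loc(f,Z,o,yaw): pass
def crop(f,x0,y0,x1,y1,k,o):
    i=ld(f)['image'][y0:y1,x0:x1]; cv2.imwrite('pics/%s.png'%o,cv2.resize(i,None,fx=k,fy=k,interpolation=cv2.INTER_CUBIC))
E
python3 - <<'E'
from h import *
a=snap('side','s0');b=snap('top','t0')
cv2.imwrite('pics/both.png',np.vstack([cv2.resize(x['image'],None,fx=.78,fy=.78) for x in (a,b)]))
for s in(a,b): print(s['R'],s['t'],s['k1'],s['camera_matrix'])
print(observe())
E
```

```text
[[-0.92358821 -0.38302831  0.01655679]
 [-0.22626933  0.50971862 -0.83005369]
 [ 0.30949476 -0.77037409 -0.55743766]] [0.46218096 0.21446378 1.00331321] -0.04745721988472073 [[363.97815494   0.         255.16181544]
 [  0.         363.97815494 193.29050274]
 [  0.           0.           1.        ]]
[[ 0.07499804 -0.99717452 -0.00427531]
 [-0.97562365 -0.07248913 -0.20713238]
 [ 0.20623722  0.01970562 -0.97830358]] [0.00834438 0.51227128 1.6817668 ] -0.04720160363653663 [[467.11657272   0.         258.01079307]
 [  0.         467.11657272 192.64912765]
 [  0.           0.           1.        ]]
{'t': 0.1, 'q': array([-1.46407504e+00,  2.45800212e-01,  1.55887354e+00,  3.80043085e-05,
        1.33870454e+00, -1.74112795e-01]), 'qd': array([ 0.00092811, -0.00024543, -0.00440192,  0.00152533, -0.00090799,
       -0.00231338]), 'tau': array([ 9.08297079e-04, -4.30671287e+01, -3.27129436e+01, -6.59155717e-05,
        2.79226384e-03,  4.92509713e-06]), 'eef_pos': array([ 0.18010355, -0.62401169,  0.21696472]), 'orientation': array([-3.13984042e+00, -3.45744520e-04,  2.80825003e-01]), 'force': array([-0.33679432,  0.0892595 ,  0.52443679]), 'torque': array([-0.00706396, -0.03657256, -0.04400402]), 'gripper_force': 0.0, 'gripper_width': 0.08549378455742998}
```

View pics/s0.png

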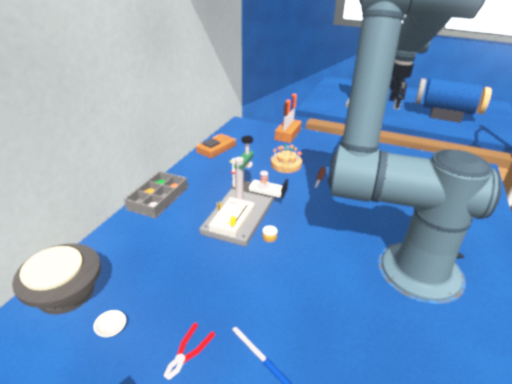

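View pics/t0.png

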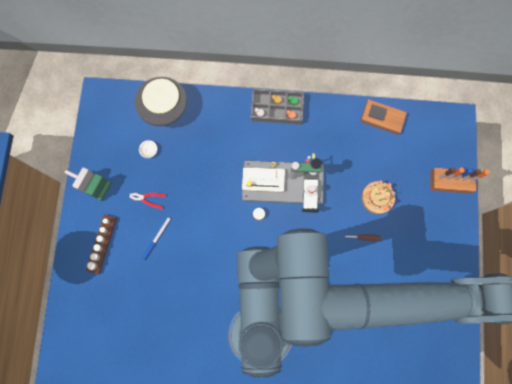

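Side view: the tester is around (240,205), with the lip at about (284,188). Top view: the base spans about (242..325, 160..203), the lip is at (311,208) and the knob at (316,163). I'll enlarge both.

```bash
python3 - <<'E'
from h import *
crop('t0',232,145,337,220,7,'t0c');crop('s0',190,125,300,250,4.8,'s0c')
E
```

```text
(no output)
```

View pics/t0c.png

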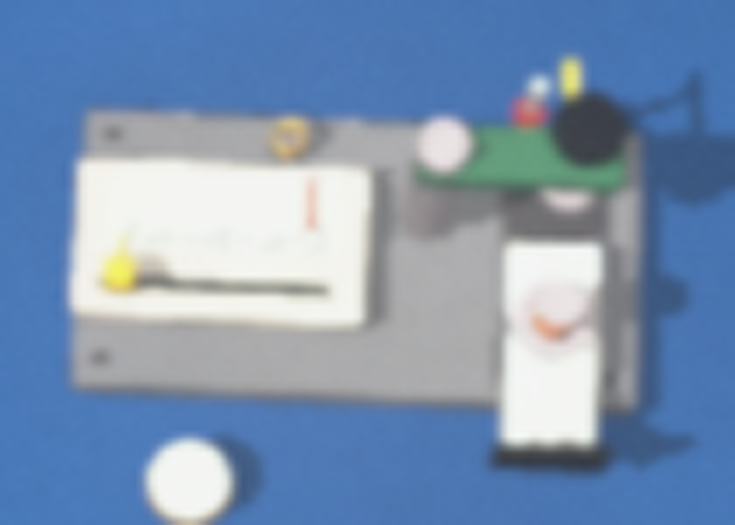

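View pics/s0c.png

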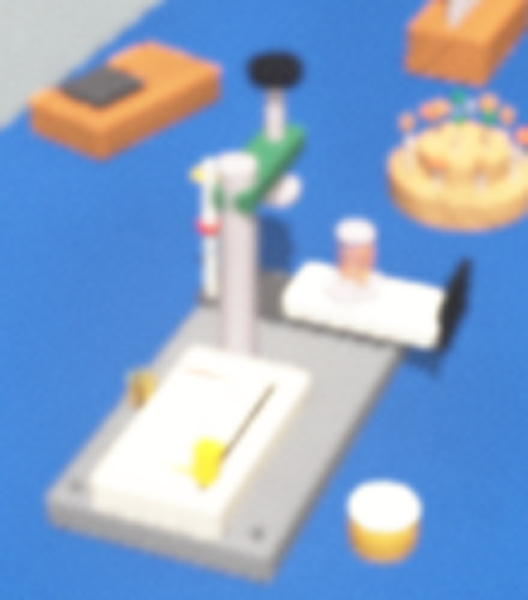

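```bash
cat >> h.py <<'E'
def T2W(p,P):
    P=np.atleast_2d(P).astype(float)/1000; c,s=np.cos(p[2]),np.sin(p[2])
    return np.c_[p[0]+c*P[:,0]-s*P[:,1],p[1]+s*P[:,0]+c*P[:,1],P[:,2]]
def W2T(p,X):
    X=np.atleast_2d(X); c,s=np.cos(p[2]),np.sin(p[2]); d=X[:,:2]-p[:2]
    return np.c_[c*d[:,0]+s*d[:,1],-s*d[:,0]+c*d[:,1],X[:,2]]*1000
E
python3 - <<'E'
from h import *
T=[(85,205,26,88,110),(-70,205,26,72,388),(-70,-100,26,636,410),(50,205,50,78,158),(50,50,50,372,168),(-35,50,50,366,325),(-35,205,50,70,312),(30,-50,226,590,130),(30,18,181,444,145),(-105,-50,85,548,452)]
S=[(85,205,26,50,495),(-70,205,26,268,562),(50,205,50,92,478),(-35,205,50,228,510),(-35,50,50,310,370),(50,50,50,190,345),(30,-50,226,275,65),(30,18,181,237,160)]
T=np.array(T,float);S=np.array(S,float)
T[:,3:]=T[:,3:]/7+[232,145];S[:,3:]=S[:,3:]/4.8+[190,125]
t=ld('t0');s=ld('s0')
def r(p,D):return np.vstack([proj(c,T2W(p,d[:,:3]))-d[:,3:] for c,d in D])
for D in([(t,T)],[(s,S)],[(t,T),(s,S)]):
    o=least_squares(lambda p:r(p,D).ravel(),[.5,-.05,0],loss='soft_l1');print(o.x,np.abs(o.fun).max())
p=o.x;np.save('p.npy',p);print(r(p,D).round(1).tolist())
for n,q in dict(lip=(-105,-50,85),knob=(30,-50,226),mk=(8,185,65)).items():print(n,T2W(p,q))
E
```

```text
[ 0.55874509 -0.0977602   0.02752402] 0.8625197162535869
[ 0.56037279 -0.09646402  0.04061662] 1.5154126943387212
[ 0.55939822 -0.09721686  0.03219807] 1.689170723173305
[[-0.7, -0.2], [-0.4, -0.3], [0.1, -0.1], [0.1, 0.1], [-0.8, 0.3], [-0.6, -0.0], [0.1, 0.1], [0.1, -0.6], [-0.1, -0.1], [0.9, -0.2], [-0.9, -0.2], [1.2, -1.5], [0.3, -0.2], [-1.7, 0.1], [0.2, 0.5], [1.0, 0.1], [0.5, -1.5], [0.3, 0.4]]
lip [[ 0.45606227 -0.15057116  0.085     ]]
knob [[ 0.5909923  -0.14622517  0.226     ]]
mk [[0.56143846 0.08794479 0.065     ]]
```

```bash
cat >> h.py <<'E'
def go(X,yaw,o=None):
    o=o or observe(); R=Ro.from_euler('xyz',o['orientation']); G=Ro.from_euler('xyz',[np.pi,0,yaw])
    print('pos',o['eef_pos'].round(4),'yaw',o['orientation'].round(3),'F',o['force'].round(1),'t',round(o['t'],2))
    print('cm',(R.inv().apply(np.array(X)-o['eef_pos'])*100).round(2),'deg',np.degrees((R.inv()*G).as_rotvec()).round(2))
def got(P,o=None): p=np.load('p.npy'); print('W',T2W(p,P)); go(T2W(p,P)[0],p[2])
E
python3 -c "
from h import *
got((-142,-50,200))"
```

```text
W [[ 0.41908145 -0.15176228  0.2       ]]
pos [ 0.1801 -0.624   0.217 ] yaw [-3.14  -0.     0.281] F [-0.3  0.1  0.5] t 0.1
cm [ 36.05 -38.75   1.78] deg [-1.000e-01 -1.000e-02  1.425e+01]
```

```bash
python3 -m creep '[[18,-19.4,1,0,0,7,-1],[36,-38.8,1.8,0,0,14.2,-1],[36,-38.8,1.8,0,0,14.2,-1],[36,-38.8,1.8,0,0,14.2,-1],[36,-38.8,1.8,0,0,14.2,-1],[36,-38.8,1.8,0,0,14.2,-1],[36,-38.8,1.8,0,0,14.2,-1],[36,-38.8,1.8,0,0,14.2,-1],[36,-38.8,1.8,0,0,14.2,-1],[36,-38.8,1.8,0,0,14.2,-1],[36,-38.8,1.8,0,0,14.2,-1],[36,-38.8,1.8,0,0,14.2,-1]]'
python3 -c "
from h import *
got((-142,-50,75))"
```

```text
t: 1.1
eef_pos: [0.4054, -0.1763, 0.2008]
orientation: [3.142, -0.0, 0.032]
force: [1.3, 0.2, 0.2]
gripper_width: 0.0001
gripper_force: 0.0
W [[ 0.41908145 -0.15176228  0.075     ]]
pos [ 0.4054 -0.1763  0.2008] yaw [ 3.142 -0.     0.032] F [1.3 0.2 0.2] t 1.1
cm [ 1.44 -2.41 12.58] deg [ 0.   -0.    0.01]
```

```bash
python3 -m creep '[[0,0,0,0,0,0,-1],[0,0,0,0,0,0,-1]]'
python3 -c "
from h import *
got((-142,-50,75)); snap('wrist','w0')"
```

```text
t: 1.27
eef_pos: [0.4056, -0.1763, 0.2006]
orientation: [-3.141, 0.001, 0.038]
force: [-0.1, -0.3, -0.3]
gripper_width: 0.0004
gripper_force: 0.0
W [[ 0.41908145 -0.15176228  0.075     ]]
pos [ 0.4056 -0.1763  0.2006] yaw [-3.141e+00  1.000e-03  3.800e-02] F [-0.1 -0.3 -0.3] t 1.27
cm [ 1.45 -2.4  12.56] deg [-0.02  0.04  0.33]
```

View pics/w0.png

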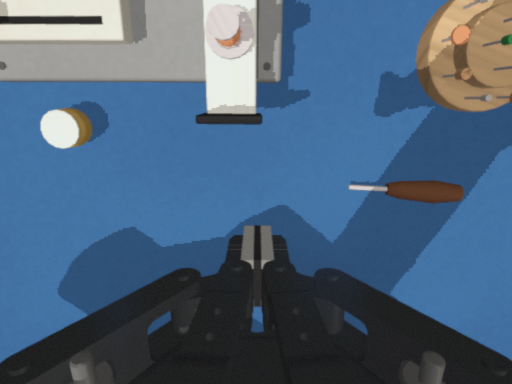

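Wrist view: lip top spans (197..262, ~113..124), base corner is at about (282,80), and housing corner at about (130,41). Next I check these against the fitted pose.

```bash
python3 - <<'E'
from h import *
p=np.load('p.npy');s=ld('w0')
P=[(-105,-20,85),(-105,-80,85),(-70,-100,26),(-35,50,50)]
print(proj(s,T2W(p,P)).round(1))
for uv,z in[((196.5,123),.085),((262,123),.085),((282,80),.026),((130,41),.05)]:
    w=atz(s,uv,z);print(W2T(p,[*w,z]).round(1))
E
```

```text
[[196.9 121.7]
 [264.3 122. ]
 [282.5  83.6]
 [125.8  42.7]]
[[-106.1  -19.6   85. ]]
[[-105.9  -78.    85. ]]
[[-66.5 -99.4  26. ]]
[[-33.5  45.9  50. ]]
```

```bash
python3 -m creep '[[1.4,-2.4,3,0,0,0.3,-1],[1.4,-2.4,7,0,0,0.3,-1],[1.4,-2.4,11,0,0,0.3,-1],[1.4,-2.4,12.5,0,0,0.3,-1],[1.4,-2.4,12.5,0,0,0.3,-1]]'
python3 -m creep '[[0.8,0,0,0,0,0,-1],[1.5,0,0,0,0,0,-1],[2,0,0,0,0,0,-1],[2.5,0,0,0,0,0,-1],[3,0,0,0,0,0,-1],[3.5,0,0,0,0,0,-1],[4,0,0,0,0,0,-1],[4.5,0,0,0,0,0,-1],[5,0,0,0,0,0,-1],[5.5,0,0,0,0,0,-1],[6,0,0,0,0,0,-1],[6.3,0,0,0,0,0,-1]]'
python3 -c "
from h import *
got((-56,-50,75))"
```

```text
t: 1.73
eef_pos: [0.4147, -0.1532, 0.0715]
orientation: [-3.136, 0.008, 0.025]
force: [-0.4, -0.3, 0.3]
gripper_width: -0.0001
gripper_force: 0.0
t: 2.73
eef_pos: [0.482, -0.1522, 0.076]
orientation: [3.142, -0.0, 0.028]
force: [0.1, 0.2, -0.6]
gripper_width: 0.0
gripper_force: 0.0
W [[ 0.50503687 -0.14899372  0.075     ]]
pos [ 0.482  -0.1522  0.076 ] yaw [ 3.142 -0.     0.028] F [ 0.1  0.2 -0.6] t 2.73
cm [ 2.31 -0.25  0.1 ] deg [ 0.   -0.01 -0.25]
```

```bash
python3 -m creep '[[0.3,0,0,0,0,0,-1],[0.6,0,0,0,0,0,-1],[0.9,0,0,0,0,0,-1],[1.2,0,0,0,0,0,-1],[1.5,0,0,0,0,0,-1],[1.7,0,0,0,0,0,-1]]'
python3 -m creep '[[0.15,0,0,0,0,0,-1],[0.3,0,0,0,0,0,-1]]'
python3 -m creep '[[0.15,0,0,0,0,0,-1],[0.3,0,0,0,0,0,-1]]'
python3 -c "
from h import *
got((-56,-50,75)); snap('wrist','w1')"
```

```text
t: 3.23
eef_pos: [0.4987, -0.1518, 0.076]
orientation: [3.142, -0.0, 0.028]
force: [0.0, -0.1, 0.0]
gripper_width: -0.0002
gripper_force: 0.0
t: 3.4
eef_pos: [0.5015, -0.1516, 0.076]
orientation: [-3.142, 0.0, 0.028]
force: [0.7, -0.7, 0.5]
gripper_width: 0.0001
gripper_force: 0.0
t: 3.57
eef_pos: [0.5045, -0.1516, 0.076]
orientation: [-3.142, 0.0, 0.028]
force: [-0.1, 0.2, -0.3]
gripper_width: 0.0001
gripper_force: 0.0
W [[ 0.50503687 -0.14899372  0.075     ]]
pos [ 0.5045 -0.1516  0.076 ] yaw [-3.142  0.     0.028] F [-0.1  0.2 -0.3] t 3.57
cm [ 0.06 -0.25  0.1 ] deg [-0.    0.   -0.26]
```

View pics/w1.png

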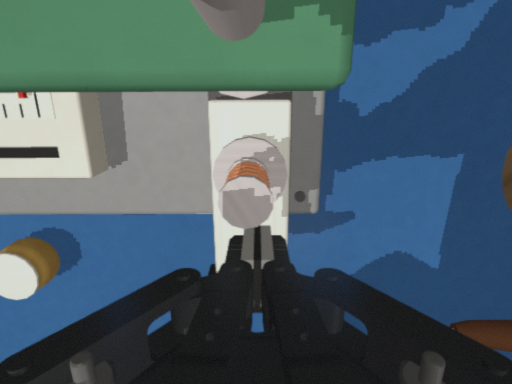

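Wrist view: plate is at about (249,172), spring top disc at (246,202), and the lip is hidden by the fingers. I'll compute where things are.

```bash
python3 - <<'E'
from h import *
p=np.load('p.npy');s=ld('w1')
print('plate',W2T(p,[*atz(s,(249,172),.063),.063]),'top',W2T(p,[*atz(s,(246,203),.108),.108]),'corner',W2T(p,[*atz(s,(321,213),.026),.026]))
o=observe();R=Ro.from_euler('xyz',o['orientation'])
print('tip',proj(s,o['eef_pos']+R.apply([[.011,0,.011],[-.011,0,.011],[0,0,0.011]])))
print('tcp tester',W2T(p,o['eef_pos']))
print('lip pred',proj(s,T2W(p,[(-45,-20,85),(-45,-80,85),(-105,-20,85),(-105,-80,85)])))
E
```

```text
plate [[-25.96793686 -47.75250438  63.        ]] top [[-28.93126334 -47.55928787 108.        ]] corner [[-66.47101676 -99.35015599  26.        ]]
tip [[257.54381379 204.72474341]
 [257.59147424 238.45696217]
 [257.56808094 221.887536  ]]
tcp tester [[-56.44240449 -52.54779425  76.04213638]]
lip pred [[195.93777943 217.25476168]
 [309.47375202 216.60312653]
 [202.63316399 312.21389826]
 [304.91751705 311.70324968]]
```

The plate seems not to have moved although the fingers are at x -56, so I'll look from the other cameras.

```bash
python3 - <<'E'
from h import *
snap('side','s1');snap('top','t1')
a=ld('s1')['image'][130:250,200:320];b=ld('t1')['image'][140:260,232:352]
cv2.imwrite('pics/c1.png',cv2.resize(np.hstack([a,b]),None,fx=3.3,fy=3.3,interpolation=2))
print(W2T(np.load('p.npy'),[*atz(ld('w0'),(229,33),.063),.063]))
E
```

```text
[[-29.04382018 -48.27296462  63.        ]]
```

View pics/c1.png

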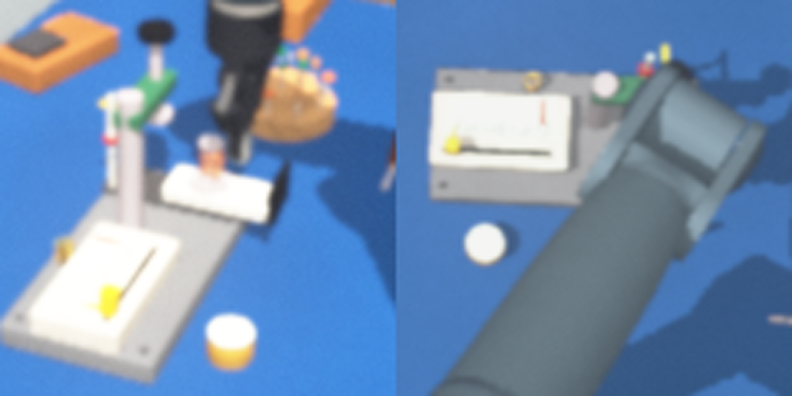

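```bash
python3 - <<'E'
from h import *
p=np.load('p.npy');s=ld('s1');o=observe();R=Ro.from_euler('xyz',o['orientation'])
for z in(-.03,-.02,-.01,0,.011):print(z,((proj(s,o['eef_pos']+R.apply([0,0,z]))-[200,130])*3.3).round(0))
print(((proj(s,T2W(p,[(-105,-50,85),(-45,-50,85),(-30,-50,63),(-30,-50,108),(-45,-50,65)]))-[200,130])*3.3).round(0))
E
```

```text
-0.03 [[237. 145.]]
-0.02 [[237. 153.]]
-0.01 [[237. 162.]]
0 [[236. 170.]]
0.011 [[236. 179.]]
[[281. 173.]
 [225. 161.]
 [210. 177.]
 [212. 139.]
 [224. 178.]]
```

```bash
python3 - <<'E'
from h import *
a=ld('s0')['image'].astype(int);b=ld('s1')['image'].astype(int)
d=np.abs(a-b).sum(2)[164:194,262:284]
print('cols',262);
for i,r in enumerate(d):print(164+i,' '.join('%3d'%v for v in r))
E
```

```text
cols 262
164 142 165 198 198 188 185 191 201 216 215 251 302 355 413 403 330 245 192 168 165 166 172
165 144 167 191 232 226 212 224 236 247 235 236 269 312 351 342 267 206 183 172 168 172 184
166 137 146 181 225 243 247 258 255 258 249 253 264 281 293 279 227 179 171 171 168 177 171
167 133 131 163 203 238 262 259 263 269 267 260 273 270 257 228 187 156 152 156 161 163 162
168 131 135 146 185 217 251 255 254 261 267 261 259 246 218 173 147 139 139 141 150 158 160
169 120 127 139 160 197 213 235 247 257 260 256 227 199 162 134 124 129 145 139 146 148 150
170 111 133 155 168 179 188 195 211 249 264 229 181 119 101 109 128 138 138 146 150 142 149
171  91 140 174 181 197 189 169 192 228 246 217 177 138 107  82 123 138 152 149 146 145 153
172  65 123 161 177 199 214 170 178 219 238 203 165 155 131 101 112 134 144 145 140 143 149
173  67 119 147 166 189 212 180 181 220 229 193 155 170 138 105 106 132 139 140 144 142 138
174  64 104 131 151 179 205 178 179 218 222 184 153 176 140 105 109 126 136 129 130 139 130
175  59  74  87 109 141 157 163 181 220 222 181 162 181 144  94  93 107 115 114
[... 968 characters left out ...]
   2   0   0   0   0   0   0   1   2   1   2   7  10   3
187   5   4   6   5   4   5   4   1   0   0   0   0   0   0   0   0   0   2   2   8   7   4
188   5   3   4   4   2   1   1   0   0   1   1   1   0   0   0   0   0   2   5   6   7   3
189   2   1   1   1   2   0   0   0   1   1   1   1   1   1   0   0   0   2   6  16   3  10
190   4   3   2   1   2   0   0   0   1   1   1   1   1   1   1   1   0   1   9  10   3   5
191   5   4   1   2   1   2   0   2   0   0   0   0   0   1   1   0   0   1   5  14   4   8
192   7   5   3   4   4   3   4   3   2   2   1   2   2   0   0   0   0   2   9   7   9   4
193  18  15   9   7   8   6   5   4   3   1   5   3   2   1   2   0   2   3   6  12   2   2
```

```bash
python3 - <<'E'
from h import *
s=ld('w1');o=observe();R=Ro.from_euler('xyz',o['orientation'])
for d in(-.02,-.015,-.01,-.005,0,.005,.011):print(d,proj(s,o['eef_pos']+R.apply([[.011,.0145,d],[.011,-.0145,d],[-.011,0,d]])).round(0).tolist())
s1=ld('s1')
for d in(-.02,-.01,0,.011):print(d,proj(s1,o['eef_pos']+R.apply([[.011,0,d],[-.011,0,d]])).round(0).tolist())
g=ld('w1')['image'].astype(int)
for r in(222,225,228,232,236,240,250,260,266,270):print(r,g[r,236:280:3].sum(1).tolist())
E
```

```text
-0.02 [[287.0, 227.0], [228.0, 227.0], [258.0, 266.0]]
-0.015 [[286.0, 223.0], [229.0, 223.0], [258.0, 261.0]]
-0.01 [[285.0, 219.0], [230.0, 219.0], [258.0, 256.0]]
-0.005 [[284.0, 215.0], [231.0, 215.0], [258.0, 252.0]]
0 [[284.0, 212.0], [232.0, 212.0], [258.0, 247.0]]
0.005 [[283.0, 209.0], [232.0, 209.0], [258.0, 243.0]]
0.011 [[282.0, 205.0], [233.0, 205.0], [258.0, 239.0]]
-0.02 [[269.0, 176.0], [275.0, 177.0]]
-0.01 [[269.0, 178.0], [275.0, 180.0]]
0 [[269.0, 181.0], [275.0, 182.0]]
0.011 [[268.0, 184.0], [275.0, 185.0]]
222 [421, 428, 423, 415, 418, 426, 423, 426, 426, 563, 645, 642, 642, 636, 647]
225 [423, 428, 427, 415, 418, 421, 427, 412, 425, 482, 483, 495, 640, 634, 646]
228 [645, 635, 528, 405, 345, 298, 194, 79, 182, 285, 289, 309, 637, 636, 646]
232 [647, 648, 643, 295, 283, 287, 185, 69, 178, 291, 287, 302, 632, 635, 646]
236 [83, 96, 131, 285, 284, 288, 156, 80, 152, 291, 284, 287, 146, 110, 119]
240 [93, 86, 182, 283, 287, 277, 154, 83, 149, 285, 293, 291, 189, 106, 114]
250 [103, 93, 264, 287, 287, 289, 123, 80, 127, 285, 289, 288, 257, 109, 114]
260 [105, 93, 153, 312, 376, 376, 139, 116, 138, 376, 371, 331, 174, 104, 100]
266 [100, 105, 97, 90, 84, 221, 150, 122, 156, 248, 81, 82, 94, 95, 99]
270 [138, 132, 93, 101, 88, 92, 116, 116, 116, 83, 85, 84, 83, 103, 120]
```

```bash
python3 -m creep '[[0,0,-2,0,0,0,-1],[0,0,-4,0,0,0,-1],[-3,-0.3,-4,0,0,0,-1],[-6,-0.3,-4,0,0,0,-1],[-9,-0.3,-4,0,0,0,-1],[-9,-0.3,-1,0,0,0,-1],[-9,-0.3,2,0,0,0,-1],[-9,-0.3,2.8,0,0,0,-1],[-9,-0.3,2.8,0,0,0,-1],[-9,-0.3,2.8,0,0,0,-1]]'
python3 -m creep '[[0.8,0,0,0,0,0,-1],[1.6,0,0,0,0,0,-1],[2.2,0,0,0,0,0,-1],[2.7,0,0,0,0,0,-1],[3.1,0,0,0,0,0,-1],[3.5,0,0,0,0,0,-1],[3.9,0,0,0,0,0,-1],[4.3,0,0,0,0,0,-1]]'
python3 -m creep '[[0.4,0,0,0,0,0,-1],[0.8,0,0,0,0,0,-1],[1.2,0,0,0,0,0,-1],[1.6,0,0,0,0,0,-1],[2.0,0,0,0,0,0,-1],[2.4,0,0,0,0,0,-1]]'
python3 -c "
from h import *
got((-56,-50,48))"
```

```text
t: 4.55
eef_pos: [0.4145, -0.1511, 0.0483]
orientation: [-3.141, 0.001, 0.028]
force: [-0.5, 0.2, 0.5]
gripper_width: -0.0001
gripper_force: 0.0
t: 5.22
eef_pos: [0.4575, -0.1499, 0.0479]
orientation: [3.142, 0.001, 0.028]
force: [-2.8, -1.0, 0.0]
gripper_width: 0.0003
gripper_force: 1.2
t: 5.72
eef_pos: [0.4816, -0.1492, 0.0479]
orientation: [-3.142, 0.0, 0.028]
force: [-2.5, -2.2, 1.0]
gripper_width: -0.0
gripper_force: 1.2
W [[ 0.50503687 -0.14899372  0.048     ]]
pos [ 0.4816 -0.1492  0.0479] yaw [-3.142  0.     0.028] F [-2.5 -2.2  1. ] t 5.72
cm [ 2.34  0.05 -0.01] deg [-0.    0.01 -0.26]
```

Now contact at about 2.5 N. Shut, the fingertips stand about 12 mm behind the TCP, not 11 mm ahead. I keep pushing.

```bash
python3 -m creep '[[0.4,0,0,0,0,0,-1],[0.8,0,0,0,0,0,-1],[1.2,0,0,0,0,0,-1],[1.6,0,0,0,0,0,-1],[1.9,0,0,0,0,0,-1],[2.1,0,0,0,0,0,-1]]'
python3 -m creep '[[0.15,0,0,0,0,0,-1],[0.3,0,0,0,0,0,-1]]'
python3 -m creep '[[0.15,0,0,0,0,0,-1],[0.3,0,0,0,0,0,-1]]'
python3 -m creep '[[0.15,0,0,0,0,0,-1],[0.3,0,0,0,0,0,-1]]'
```

```text
t: 6.22
eef_pos: [0.5027, -0.1485, 0.048]
orientation: [-3.141, -0.0, 0.028]
force: [-2.1, -1.5, 0.9]
gripper_width: -0.0003
gripper_force: 1.1
t: 6.38
eef_pos: [0.5036, -0.1484, 0.0473]
orientation: [-3.141, 0.005, 0.029]
force: [-11.5, -3.8, 2.0]
gripper_width: -0.0001
gripper_force: 5.6
t: 6.55
eef_pos: [0.5035, -0.1483, 0.0461]
orientation: [-3.14, 0.012, 0.029]
force: [-20.6, -7.8, 3.9]
gripper_width: -0.0002
gripper_force: 10.1
t: 6.72
eef_pos: [0.5035, -0.1482, 0.0449]
orientation: [-3.14, 0.02, 0.03]
force: [-29.3, -10.1, 4.1]
gripper_width: 0.0002
gripper_force: 14.5
```

```bash
python3 -m creep '[[-2,0,-0.2,0,0,0,-1],[-5,0,-0.2,0,0,0,-1],[-6,0,-3,0,0,0,-1],[-6,0,-7,0,0,0,-1],[-6,0,-11,0,0,0,-1],[-6,0,-15,0,0,0,-1],[-6,0,-18,0,0,0,-1],[-6,0,-18,0,0,0,-1]]'
python3 - <<'E'
from h import *
p=np.load('p.npy')
def tri(D):
    o=least_squares(lambda X:np.hstack([(proj(s,X)-uv).ravel() for s,uv in D]),[.6,-.1,.15]);return o.x,np.abs(o.fun).max()
t=ld('t0');s=ld('s0')
f=lambda a:np.array(a)/7+[232,145]
g=lambda a:np.array(a)/4.8+[190,125]
for n,a,b in(('mark',(530,112),(207,228)),('ptr',(571,75),(197,175)),('post',(540,85),(210,168))):
    X,e=tri([(t,f(a)),(s,g(b))]);print(n,W2T(p,X).round(1),e.round(2))
w=ld('w1');o=observe()
R=np.array(w['R']);C=-R.T@w['t'];T=Ro.from_euler('xyz',[-3.1416,0,.028]).as_matrix()
print('cam in tool',T.T@(C-[.5045,-.1516,.076]),'axes(rows x,y,z) in tool',(R@T).round(2))
print(o['eef_pos'],o['orientation'],o['force'],o['q'].round(2))
E
```

```text
t: 7.38
eef_pos: [0.4552, -0.1519, 0.2362]
orientation: [3.134, -0.013, 0.028]
force: [1.4, 0.2, 0.5]
gripper_width: -0.0001
gripper_force: 0.0
mark [[ 75.3 -32.9  92.2]] 0.31
ptr [[ 88.7 -50.4 123.1]] 0.72
post [[ 74.  -33.5 141.3]] 0.15
cam in tool [ 0.07204101 -0.00018487 -0.15585394] axes(rows x,y,z) in tool [[-0.    1.    0.  ]
 [-0.96 -0.   -0.28]
 [-0.28 -0.    0.96]]
[ 0.45520584 -0.15192264  0.23622088] [ 3.13389294 -0.01331796  0.02792794] [1.42012258 0.17149474 0.51578947] [-0.56 -0.19  1.97  0.    1.35  0.98]
```

```bash
python3 -m creep '[[0,0,-0.5,0,0,0,-1],[0,0,-0.5,0,0,0,-1]]'
python3 -c "
from h import *
got((30,-50,240))"
```

```text
t: 7.55
eef_pos: [0.4515, -0.1499, 0.2332]
orientation: [-3.142, -0.001, 0.028]
force: [0.3, 0.0, -0.4]
gripper_width: -0.0001
gripper_force: 0.0
W [[ 0.5909923  -0.14622517  0.24      ]]
pos [ 0.4515 -0.1499  0.2332] yaw [-3.142e+00 -1.000e-03  2.800e-02] F [ 0.3  0.  -0.4] t 7.55
cm [13.95  0.03 -0.67] deg [-0.   -0.05 -0.25]
```

```bash
python3 -m creep '[[0,0,-1,0,0,0,-1],[3.5,0,-1,0,0,0,-1],[7,0,-1,0,0,0,-1],[10.5,0,-1,0,0,0,-1],[13.95,0,-1,0,0,-0.2,-1],[13.95,0,-1,0,0,-0.2,-1],[13.95,0,-1,0,0,-0.2,-1]]'
python3 -c "
from h import *
got((30,-50,240));snap('wrist','w2')"
```

```text
t: 8.13
eef_pos: [0.591, -0.1456, 0.2405]
orientation: [-3.139, 0.004, 0.032]
force: [-0.9, 0.5, 0.2]
gripper_width: -0.0
gripper_force: 0.0
W [[ 0.5909923  -0.14622517  0.24      ]]
pos [ 0.591  -0.1456  0.2405] yaw [-3.139  0.004  0.032] F [-0.9  0.5  0.2] t 8.13
cm [-0.    0.06  0.05] deg [-0.12  0.23  0.  ]
```

View pics/w2.png

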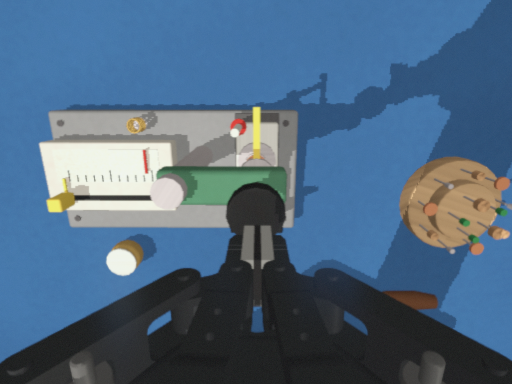

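Wrist view: knob at (255,211), column top at (168,190), pointer (257,108..158), mark about (239,126), needle (146,160), marker (61,200). I refine the pose from this view.

```bash
python3 - <<'E'
from h import *
p=np.load('p.npy');s=ld('w2')
D=np.array([(85,205,26,50,112),(85,-100,26,298,112),(-70,-100,26,295,227),(-70,205,26,72,227),(30,-50,226,255.5,211),(30,18,181,168.5,190)],float)
print((proj(s,T2W(p,D[:,:3]))-D[:,3:]).round(1).tolist())
o=least_squares(lambda q:(proj(s,T2W(q,D[:,:3]))-D[:,3:]).ravel(),p,loss='soft_l1')
print(p,o.x,o.fun.round(1)); np.save('pw.npy',o.x)
print(T2W(o.x,(30,-50,214)))
E
```

```text
[[-2.4, 0.5], [1.7, -0.3], [0.2, 2.7], [-1.4, 2.7], [3.1, 8.9], [0.5, 6.5]]
[ 0.55939822 -0.09721686  0.03219807] [ 0.56400406 -0.09666248  0.04374127] [-3.9 -1.4  0.7 -5.3  0.6 -1.2 -1.4  1.2  1.8  1.  -1.   0.9]
[[ 0.59616173 -0.14530284  0.214     ]]
```

```bash
python3 -m creep '[[0.4,-0.1,0.8,0,0,0,-1],[0.4,-0.1,1.6,0,0,0,-1],[0.4,-0.1,2.0,0,0,0,-1],[0.4,-0.1,2.2,0,0,0,-1]]'
python3 -m creep '[[0,0,0.2,0,0,0,-1],[0,0,0.4,0,0,0,-1]]'
python3 -m creep '[[0,0,0.2,0,0,0,-1],[0,0,0.4,0,0,0,-1]]'
python3 -m creep '[[0,0,0.2,0,0,0,-1],[0,0,0.4,0,0,0,-1]]'
python3 -m creep '[[0,0,0.2,0,0,0,-1],[0,0,0.4,0,0,0,-1]]'
```

```text
t: 8.52
eef_pos: [0.5935, -0.1448, 0.2196]
orientation: [-3.141, 0.002, 0.031]
force: [0.7, -0.6, -1.3]
gripper_width: 0.0003
gripper_force: 0.0
t: 8.68
eef_pos: [0.5945, -0.1451, 0.2171]
orientation: [3.141, -0.0, 0.031]
force: [-0.2, 1.5, 0.2]
gripper_width: -0.0001
gripper_force: 0.0
t: 8.85
eef_pos: [0.5948, -0.1451, 0.2132]
orientation: [3.141, -0.001, 0.031]
force: [-0.1, 0.7, 0.2]
gripper_width: 0.0002
gripper_force: 0.0
t: 9.02
eef_pos: [0.5949, -0.1452, 0.2104]
orientation: [3.141, -0.0, 0.031]
force: [-4.7, 1.3, 8.5]
gripper_width: 0.0001
gripper_force: 4.2
t: 9.18
eef_pos: [0.5949, -0.1451, 0.207]
orientation: [3.141, -0.0, 0.031]
force: [-5.0, 0.5, 8.0]
gripper_width: -0.0001
gripper_force: 4.3
```

```bash
python3 -m creep '[[0,0,0.3,0,0,0,-1],[0,0,0.6,0,0,0,-1],[0,0,0.9,0,0,0,-1],[0,0,1.2,0,0,0,-1],[0,0,1.5,0,0,0,-1],[0,0,1.7,0,0,0,-1],[0,0,1.8,0,0,0,-1],[0,0,1.9,0,0,0,-1]]'
python3 - <<'E'
from h import *
p=np.load('p.npy')
o=observe();R=Ro.from_euler('xyz',o['orientation']);C0=np.array([.072,0,-.156])
s=snap('wrist','w3')
tgt=T2W(p,(75,-36,95))[0]
# tilt: rotate tool about world axis so camera looks from +y side; a=tilt
for a in(30,40,50):
    G=Ro.from_euler('z',p[2])*Ro.from_euler('x',-np.radians(a))*Ro.from_euler('x',np.pi)
    ax=G.apply([-.28,0,.96]); cam=tgt-.24*ax
    tcp=cam-G.apply(C0)
    print(a,'cam',W2T(p,cam).round(0),'tcp',W2T(p,tcp).round(0),tcp.round(3),'rot deg',np.degrees((R.inv()*G).as_rotvec()).round(1),'shift',(R.inv().apply(tcp-o['eef_pos'])*100).round(2))
E
```

```text
t: 9.85
eef_pos: [0.5949, -0.1452, 0.1883]
orientation: [3.141, -0.0, 0.031]
force: [-5.7, 0.9, 10.3]
gripper_width: 0.0002
gripper_force: 5.4
30 cam [[142.  79. 295.]] tcp [[ 70.   1. 159.]] [ 0.63  -0.094  0.159] rot deg [-30.  -0.  -0.] shift [ 3.62 -5.03  2.89]
40 cam [[142. 112. 271.]] tcp [[ 70.  12. 152.]] [ 0.629 -0.083  0.152] rot deg [-40.   0.  -0.] shift [ 3.62 -6.1   3.63]
50 cam [[142. 140. 243.]] tcp [[ 70.  21. 143.]] [ 0.629 -0.074  0.143] rot deg [-50.   0.  -0.] shift [ 3.62 -7.01  4.55]
```

```bash
python3 -m creep '[[0,0,-3,0,0,0,-1],[0,0,-6.5,0,0,0,-1],[2,-4,-7,-7,0,0,-1],[4,-7.5,-7,-14,0,0,-1],[5.3,-9.8,-6,-21,0,0,-1],[5.3,-9.8,-4,-28,0,0,-1],[5.3,-9.8,-2,-35,0,0,-1],[5.3,-9.8,-0.8,-40,0,0,-1],[5.3,-9.8,-0.8,-40,0,0,-1],[5.3,-9.8,-0.8,-40,0,0,-1]]'
python3 - <<'E'
from h import *
s=snap('wrist','w4')
p=np.load('p.npy');print(proj(s,T2W(p,[(75,-33,92),(88,-50,95),(74,-33,141)])).round(0))
cv2.imwrite('pics/w4v.png',np.hstack([cv2.resize(s['image'],None,fx=.75,fy=.75)]+[cv2.resize(s['image'][120:264,185:340],None,fx=2,fy=2)]))
E
```

```text
t: 10.73
eef_pos: [0.644, -0.0446, 0.1923]
orientation: [2.445, 0.004, 0.033]
force: [0.4, -0.7, 0.9]
gripper_width: 0.0002
gripper_force: 0.0
[[257. 184.]
 [271. 170.]
 [292. 197.]]
```

View pics/w4v.png

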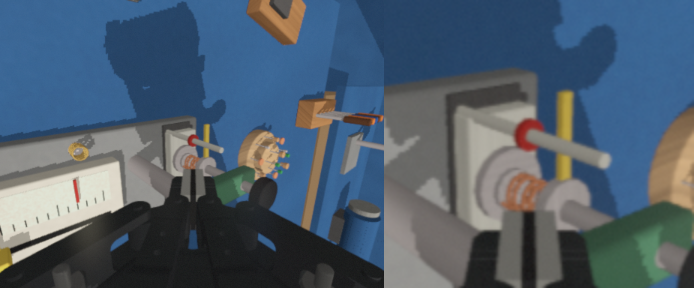

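Side-tilted wrist view: mark collar at about (256,187), pointer bar at col ~276 (rows 166..212), still above the mark. I measure this by colour.

```bash
cat >> h.py <<'E'
def blob(s,kind,c,r=25):
    h=cv2.cvtColor(s['image'],cv2.COLOR_BGR2HSV).astype(int);H,S,V=h[...,0],h[...,1],h[...,2]
    m=((H<6)|(H>172))&(S>150)&(V>70) if kind=='red' else (H>22)&(H<34)&(S>130)&(V>90)
    k=np.zeros(m.shape,bool);c=np.round(c).astype(int);k[max(c[1]-r,0):c[1]+r,max(c[0]-r,0):c[0]+r]=1
    n,l,st,ce=cv2.connectedComponentsWithStats((m&k).astype(np.uint8))
    i=1+np.argmax(st[1:,4]);ys,xs=np.where(l==i);return ce[i],st[i],xs,ys
def tri(D):
    o=least_squares(lambda X:np.hstack([(proj(s,X)-uv).ravel() for s,uv in D]),[.6,-.1,.15]);return o.x,o.fun.round(1)
E
python3 - <<'E'
from h import *
p=np.load('p.npy')
G={'w2':((239,127),(257,130)),'w3':None,'w4':((256,187),(276,188))}
for n in('w2','w3','w4'):
    s=ld(n)
    g=G[n] or [proj(s,T2W(p,q))[0] for q in((75,-33,92),(80,-50,103))]
    for k,c in zip(('red','y'),g):
        try:ce,st,xs,ys=blob(s,k,c,35);print(n,k,'guess',np.round(c),'cen',ce.round(1),'box',st[:4],'area',st[4])
        except Exception as e:print(n,k,c,e)
E
```

```text
w2 red guess [239 127] cen [239.1 124.4] box [231 119  15  15] area 93
w2 y guess [257 130] cen [256.  131.4] box [253 108   7  50] area 271
w3 red guess [238. 136.] cen [235.2 135.7] box [225 129  19  18] area 148
w3 y guess [258. 132.] cen [256.  138.6] box [252 114   9  53] area 349
w4 red guess [256 187] cen [255.8 186.4] box [251 180  13  15] area 102
w4 y guess [276 188] cen [274.9 176.8] box [272 166   7  24] area 148
```

```bash
python3 - <<'E'
from h import *
p=np.load('p.npy')
w3,w4,w2=ld('w3'),ld('w4'),ld('w2')
ce,st,xs,ys=blob(w4,'y',(276,188),35)
for y in range(166,190,4):print(y,xs[ys==y].mean().round(1),end=' ')
print()
for n,D in dict(mark=[(w3,(234.3,137.5)),(w4,(257,187))],mark2=[(w2,(238,126)),(w4,(257,187))],tip=[(w3,(256,114.3)),(w4,(xs[ys<170].mean(),166.3))]).items():
    X,e=tri(D);print(n,W2T(p,X).round(1),e)
# sensitivities
for q in((75,-33,92),(75,-33,102),(75,-43,92)):print(q,proj(w4,T2W(p,q)).round(1))
i=cv2.resize(w4['image'][150:215,235:300],None,fx=8,fy=8,interpolation=cv2.INTER_CUBIC);cv2.imwrite('pics/w4z.png',i)
E
```

```text
166 275.5 170 275.0 174 275.0 178 274.5 182 274.5 186 274.5 
mark [[ 74.2 -30.   96.4]] [-0.1  0.4  0.1 -0.5]
mark2 [[ 74.3 -29.9  96.6]] [-0.2  0.5  0.1 -0.5]
tip [[ 93.3 -48.1 102.9]] [-0.1  0.2  0.1 -0.3]
(75, -33, 92) [[256.5 184.2]]
(75, -33, 102) [[263.1 186.5]]
(75, -43, 92) [[264.1 182.5]]
```

```bash
cat >> h.py <<'E'
def view(a,dist,tg=(75,-38,98)):
    p=np.load('p.npy');o=observe();R=Ro.from_euler('xyz',o['orientation']);tgt=T2W(p,tg)[0]
    G=Ro.from_euler('z',p[2])*Ro.from_euler('x',-np.radians(a))*Ro.from_euler('x',np.pi)
    cam=tgt-dist*G.apply([-.28,0,.96]);tcp=cam-G.apply([.072,0,-.156])
    print(a,'cam',W2T(p,cam).round(0),'tcp',W2T(p,tcp).round(0),tcp.round(3),'rot',np.degrees((R.inv()*G).as_rotvec()).round(1),'shift',(R.inv().apply(tcp-o['eef_pos'])*100).round(2),o['q'].round(2))
E
python3 -c "
from h import *
view(60,.3);view(68,.3);view(75,.32)"
```

```text
60 cam [[159. 211. 242.]] tcp [[ 87.  76. 164.]] [ 0.644 -0.018  0.164] rot [-20.1   0.   -0.1] shift [-0.05 -4.09  0.6 ] [ 0.02  0.33  1.61 -0.73  1.28  1.81]
68 cam [[159. 229. 206.]] tcp [[ 87.  84. 147.]] [ 0.644 -0.01   0.147] rot [-28.1   0.   -0.1] shift [-0.05 -5.77  1.36] [ 0.02  0.33  1.61 -0.73  1.28  1.81]
75 cam [[165. 259. 178.]] tcp [[ 93. 108. 137.]] [0.648 0.014 0.137] rot [-35.1   0.   -0.1] shift [ 0.51 -8.24  0.63] [ 0.02  0.33  1.61 -0.73  1.28  1.81]
```

```bash
python3 -c "
from h import *
for X in((.644,-.0446,.25),(.5949,-.1452,.25),(.5949,-.1452,.196)):go(X,.031)"
```

```text
pos [ 0.6452 -0.0456  0.1949] yaw [ 2.445e+00 -1.000e-03  3.100e-02] F [-0.3 -0.2  1. ] t 10.78
cm [-0.11  3.46 -4.29] deg [39.91 -0.05  0.  ]
pos [ 0.6452 -0.0456  0.1949] yaw [ 2.445e+00 -1.000e-03  3.100e-02] F [-0.3 -0.2  1. ] t 10.78
cm [-5.33 11.06  2.05] deg [39.91 -0.05  0.  ]
pos [ 0.6452 -0.0456  0.1949] yaw [ 2.445e+00 -1.000e-03  3.100e-02] F [-0.3 -0.2  1. ] t 10.78
cm [-5.34  7.59  6.2 ] deg [39.91 -0.05  0.  ]
```

```bash
python3 -m creep '[[0,2,-2.5,7,0,0,-1],[-0.1,3.5,-4.3,14,0,0,-1],[-1.5,5.5,-2.6,21,0,0,-1],[-3,8,-0.6,28,0,0,-1],[-4.5,10,1,35,0,0,-1],[-5.33,11.06,2.05,39.9,0,0,-1],[-5.33,11.06,2.05,39.9,0,0,-1],[-5.33,9,4.5,39.9,0,0,-1],[-5.33,7.6,6.2,39.9,0,0,-1],[-5.33,7.6,6.2,39.9,0,0,-1],[-5.33,7.6,6.2,39.9,0,0,-1]]'
```

```text
t: 11.7
eef_pos: [0.5945, -0.1458, 0.1965]
orientation: [3.14, -0.001, 0.03]
force: [0.0, -0.6, 0.2]
gripper_width: 0.0002
gripper_force: 0.0
```

```bash
python3 -m creep '[[0,0,0.3,0,0,0,-1],[0,0,0.6,0,0,0,-1],[0,0,0.8,0,0,0,-1],[0,0,1.0,0,0,0,-1],[0,0,1.15,0,0,0,-1],[0,0,1.3,0,0,0,-1],[0,0,1.3,0,0,0,-1]]'
python3 - <<'E'
from h import *
view(-65,.27); go((.5945,-.1458,.25),.031)
p=np.load('p.npy');print('burr',W2T(p,[*atz(ld('t0'),(379,197),.084),.084]))
E
```

```text
t: 12.28
eef_pos: [0.5953, -0.1453, 0.1854]
orientation: [3.139, -0.002, 0.032]
force: [-5.0, 1.6, 9.5]
gripper_width: 0.0001
gripper_force: 4.7
-65 cam [[ 151. -273.  208.]] tcp [[  79. -132.  142.]] [ 0.642 -0.226  0.142] rot [65.2 -0.1  0.1] shift [4.42 8.21 4.41] [-0.42  0.19  1.69 -0.    1.26  1.12]
pos [ 0.5953 -0.1453  0.1854] yaw [ 3.139e+00 -2.000e-03  3.200e-02] F [-5.   1.6  9.5] t 12.28
cm [-0.07  0.07 -6.46] deg [ 0.17 -0.13  0.04]
burr [[ -48.62685188 -296.9788016    84.        ]]
```

```bash
python3 -m creep '[[0,0,-3,0,0,0,-1],[0,0,-6.5,0,0,0,-1],[2,4,-6.5,7,0,0,-1],[4,8,-6.5,14,0,0,-1],[4.4,9,-6.5,21,0,0,-1],[4.4,9,-6,28,0,0,-1],[4.4,9,-4,35,0,0,-1],[4.4,9,-2,42,0,0,-1],[4.4,9,0,49,0,0,-1],[4.4,8.6,2,56,0,0,-1],[4.4,8.2,4,63,0,0,-1],[4.4,8.2,4.4,65,0,0,-1]]'
python3 -m creep '[[0,0,0,0,0,0,-1],[0,0,0,0,0,0,-1]]'
python3 - <<'E'
from h import *
s=snap('wrist','w5');p=np.load('p.npy')
g=proj(s,T2W(p,[(75,-31,96),(85,-49,99),(75,-31,106),(75,-41,96)]));print(g.round(1),observe()['q'].round(2),s['camera_matrix'][0][0])
for k,c in(('red',g[0]),('y',g[1])):
    try:
        ce,st,xs,ys=blob(s,k,c,40);print(k,ce.round(1),st)
    except Exception as e:print(k,e)
E
```

```text
t: 13.28
eef_pos: [0.6383, -0.2249, 0.1309]
orientation: [-1.998, 0.01, 0.029]
force: [-0.2, 0.4, -2.5]
gripper_width: 0.0001
gripper_force: 0.0
t: 13.45
eef_pos: [0.6415, -0.2259, 0.1393]
orientation: [-2.011, -0.001, 0.032]
force: [-0.6, 0.7, 1.1]
gripper_width: -0.0
gripper_force: 0.0
[[253.4 183.2]
 [258.9 177.5]
 [243.3 184.5]
 [258.  186. ]] [-0.77  0.82  1.19  0.76  1.98  0.76] 299.1122183984211
red [250.8 177.8] [249 176   5   5  17]
y [257.5 191.5] [254 166   7  52 307]
```

```bash
python3 - <<'E'
from h import *
s=ld('w5');b=s['image']
for r in range(162,202,2):print(r,' '.join('%3d/%3d/%3d'%tuple(b[r,c]) for c in range(241,264,1)))
E
```

```text
162 146/158/162 139/148/153 124/131/134 119/123/125 112/116/116 112/120/125 102/138/160  91/137/161  97/128/147  99/146/171  93/141/168 110/152/173 114/163/186 125/154/172 123/152/169  97/144/168 110/141/159 111/148/170 101/146/171  99/138/158  96/141/167 128/149/167 149/153/161
164 142/153/159 140/152/157 142/154/159 142/154/160 146/159/164 141/153/158 122/140/150 108/150/172 100/162/192  94/156/186  81/134/161  80/130/156  87/135/161  95/153/183  98/158/188 102/144/165 107/152/167 107/152/167 115/157/178 125/161/182 141/157/167 145/150/155 151/155/156
166 142/155/159 141/153/159 141/152/157 141/154/158 140/152/158 140/152/157 143/155/160 141/155/161 139/153/159 132/145/150 120/129/134 113/119/122 112/121/126 105/153/166  94/164/181  89/152/167  81/142/158  77/141/158  93/139/153 134/151/159 155/163/166 159/164/165 161/165/165
168 144/156/161 143/155/161 143/155/160 141/155/159 141/154/159 142/153/159 142/153/160 141/152/158 141/153/158 141/152/158 141/152/158 140/152/157 138/160/168 125/205/223 111/229/250 107/229/249  95/211/232  81/187/211  79/184/208  79/181/205  92/163/183 109/
[... 3799 characters left out ...]
/136/143 132/144/153 123/190/207 111/222/242 110/231/251  98/214/236  83/190/214  80/186/211  83/184/208 106/172/192 130/152/163 141/145/152
198 134/137/143 135/138/145 135/139/145 137/140/146 138/140/147 138/141/148 139/141/148 139/142/149 140/144/150 140/142/149 141/144/150 142/145/152 140/150/160 128/189/205 112/221/240 109/230/250  97/214/235  83/190/214  80/186/211  84/185/209 110/174/193 136/156/167 146/151/159
200 142/145/153 143/146/154 142/145/152 144/146/154 145/147/154 145/148/154 146/149/155 145/149/155 146/149/156 146/150/157 147/150/157 147/150/158 146/153/161 124/161/177  88/176/198  79/183/206  79/184/208  79/185/210  81/186/211  85/185/209 114/175/195 142/161/173 152/156/165
```

```bash
python3 - <<'E'
from h import *
p=np.load('p.npy');w2,w3,w4,w5=map(ld,('w2','w3','w4','w5'))
X,e=tri([(w2,(238,126)),(w3,(234.3,137.5)),(w4,(257,187)),(w5,(251.5,184))]);print(W2T(p,X).round(1),e)
X1,e=tri([(w3,(256,114.3)),(w4,(275.3,166.3)),]);print(W2T(p,X1).round(1),e)
for n,m in(('w5',(251.5,184)),):
  s=ld(n)
  for my,dy in((-30,-18),(-30,-17),(-30,-19)):
    f=lambda q,y,x:proj(s,T2W(p,(x,y,q)))[0,0]
    zm=least_squares(lambda q:f(q[0],my,75)-251.5,[95]).x[0]
    zp=[least_squares(lambda q:f(q[0],my+dy,x)-c,[95]).x[0] for x,c in((75,257.2),)]
    print(my,dy,zm.round(1),np.round(zp,1))
view(-20,.3)
go((.595,-.1455,.25),.031)
E
```

```text
[[ 74.4 -30.   97.1]] [-0.1  0.4 -0.3  0.3  0.5 -0.5  0.3 -0.3]
[[ 93.3 -48.1 102.8]] [-0.1  0.2  0.1 -0.3]
-30 -18 97.4 [100.1]
-30 -17 97.4 [99.6]
-30 -19 97.4 [100.6]
-20 cam [[ 159. -137.  369.]] tcp [[ 87. -83. 222.]] [ 0.649 -0.178  0.222] rot [-44.6  -0.2   0.1] shift [ 0.87 -9.37  0.92] [-0.77  0.82  1.19  0.76  1.98  0.76]
pos [ 0.6422 -0.2262  0.1413] yaw [-2.014 -0.004  0.032] F [ 0.7 -0.5  0.4] t 13.5
cm [ -4.41 -13.36   2.76] deg [-64.63  -0.15   0.18]
```

```bash
python3 -m creep '[[0,-3.5,-1.7,0,0,0,-1],[0,-7,-3.4,-7,0,0,-1],[0,-9.8,-4.7,-14,0,0,-1],[0,-9.8,-4.7,-21,0,0,-1],[0,-9.8,-4.7,-28,0,0,-1],[-1.5,-11,-2.5,-35,0,0,-1],[-3,-12,0,-42,0,0,-1],[-4.4,-13.4,2.76,-49,-0.1,0.1,-1],[-4.4,-13.4,2.76,-56,-0.1,0.1,-1],[-4.4,-13.4,2.76,-63,-0.1,0.2,-1],[-4.4,-13.4,2.76,-64.6,-0.1,0.2,-1],[-4.4,-13.4,2.76,-64.6,-0.1,0.2,-1]]'
python3 -c "
from h import *
go((.595,-.1455,.19),.031)"
```

```text
t: 14.5
eef_pos: [0.5956, -0.1428, 0.2539]
orientation: [-3.141, -0.005, 0.034]
force: [0.3, 0.3, -0.0]
gripper_width: -0.0002
gripper_force: 0.0
pos [ 0.5956 -0.1428  0.2539] yaw [-3.141 -0.005  0.034] F [ 0.3  0.3 -0. ] t 14.5
cm [-0.11  0.27  6.38] deg [-0.02 -0.31  0.17]
```

```bash
python3 -m creep '[[-0.1,0.2,2,0,-0.2,0,-1],[-0.1,0.2,4,0,-0.2,0,-1],[-0.1,0.2,6,0,-0.2,0,-1],[-0.1,0.2,6.3,0,-0.2,0,-1],[-0.1,0.2,6.5,0,-0.2,0,-1],[-0.1,0.2,6.6,0,-0.2,0,-1]]'
python3 -m creep '[[0,0,0.1,0,0,0,-1],[0,0,0.2,0,0,0,-1],[0,0,0.2,0,0,0,-1]]'
```

```text
t: 15.0
eef_pos: [0.5938, -0.1476, 0.1847]
orientation: [-3.137, 0.005, 0.029]
force: [-5.3, 2.4, 8.2]
gripper_width: 0.0001
gripper_force: 3.8
t: 15.25
eef_pos: [0.5938, -0.1476, 0.1843]
orientation: [-3.138, 0.005, 0.029]
force: [-6.7, 1.8, 9.7]
gripper_width: -0.0001
gripper_force: 5.0
```

```bash
python3 -m creep '[[0,0,0.1,0,0,0,-1],[0,0,0.1,0,0,0,-1]]'
python3 -m creep '[[0,0,0.05,0,0,0,-1],[0,0,0.05,0,0,0,-1]]'
```

```text
t: 15.42
eef_pos: [0.5938, -0.1477, 0.1835]
orientation: [-3.138, 0.005, 0.029]
force: [-6.6, 1.4, 10.8]
gripper_width: -0.0002
gripper_force: 5.3
t: 15.58
eef_pos: [0.5939, -0.1476, 0.1831]
orientation: [-3.138, 0.005, 0.029]
force: [-6.5, 1.4, 11.8]
gripper_width: -0.0002
gripper_force: 5.6
```

```bash
python3 -m creep '[[0,0,-3,0,0,0,-1],[0,0,-6.5,0,0,0,-1],[2,4,-6.5,7,0,0,-1],[4,8,-6.5,14,0,0,-1],[4.6,8.8,-6.5,21,0,0,-1],[4.6,8.8,-6,28,0,0,-1],[4.6,8.8,-4,35,0,0,-1],[4.6,8.8,-2,42,0,0,-1],[4.6,8.8,0,49,0,0,-1],[4.6,8.4,2,56,0,0,-1],[4.6,8,4,63,0,0,-1],[4.6,8,4.2,65,0,0,-1]]'
python3 -m creep '[[0,0,0,0,0,0,-1],[0,0,0,0,0,0,-1],[0,0,0,0,0,0,-1]]'
python3 - <<'E'
from h import *
s=snap('wrist','w6');p=np.load('p.npy')
g=proj(s,T2W(p,[(74.4,-30,97.1),(75,-48,97.4)]));print(g.round(1))
b=s['image']; i=b[165:210,225:285]
cv2.imwrite('pics/w6v.png',np.hstack([cv2.resize(i,(660,495),interpolation=cv2.INTER_CUBIC)]))
r0=int(g[0,1])
for r in range(r0-14,r0+14,2):print(r,' '.join('%3d/%3d/%3d'%tuple(b[r,c]) for c in range(243,263)))
E
```

```text
t: 16.58
eef_pos: [0.6388, -0.2251, 0.1292]
orientation: [-1.992, 0.015, 0.027]
force: [-1.1, 0.1, -1.7]
gripper_width: -0.0001
gripper_force: 0.0
t: 16.83
eef_pos: [0.6429, -0.2262, 0.1399]
orientation: [-2.008, 0.001, 0.03]
force: [0.4, -0.5, -0.1]
gripper_width: -0.0004
gripper_force: 0.0
[[252.6 185. ]
 [260.8 189.6]]
171 179/192/199 159/172/178 149/161/167 143/155/161 140/153/159 142/154/160 141/152/158 140/152/158 141/153/158 140/153/157 141/152/157 140/152/158 141/153/158 138/157/165 126/194/210 113/223/243 109/230/251  99/217/239  87/196/219  81/187/211
173 222/236/242 217/231/237 206/220/226 191/205/211 171/185/190 155/168/173 145/158/163 143/155/160 142/154/160 141/153/158 143/155/160 141/153/158 142/154/158 140/160/167 128/195/211 112/223/242 109/230/251 100/217/239  87/196/220  81/186/211
175 223/236/242 223/236/242 223/236/243 223/237/242 220/234/240 212/226/232 199/212/218 181/195/200 161/174/180 146/159/164 137/150/157 135/147/155 139/150/157 140/158/166 127/194/210 113/223/243 111/231/251 100/218/240  86/196/219  82/187/211
177 219/233/240 220/233/239 221/235/241 222/
[... 1939 characters left out ...]
/249/254 234/249/255 233/248/254 232/247/254 230/245/253 215/230/245 180/194/222 137/151/197 125/138/188 127/140/186 134/147/187 150/171/203 147/210/232 125/230/250 111/231/252 100/217/239  87/196/219  82/187/211
195 235/250/254 234/249/254 233/249/254 233/247/254 230/245/252 228/243/250 225/240/248 224/239/248 222/237/247 221/235/245 219/233/243 207/221/229 186/198/205 177/191/199 152/204/219 117/223/243 109/230/251 100/217/239  86/195/219  82/187/211
197 186/197/202 176/187/193 160/168/175 148/156/163 147/153/160 141/147/153 137/142/149 138/142/149 136/141/147 133/137/143 132/135/142 134/136/142 134/136/143 135/146/156 123/189/207 111/222/242 110/230/251 100/218/239  86/195/219  82/186/211
```

View pics/w6v.png

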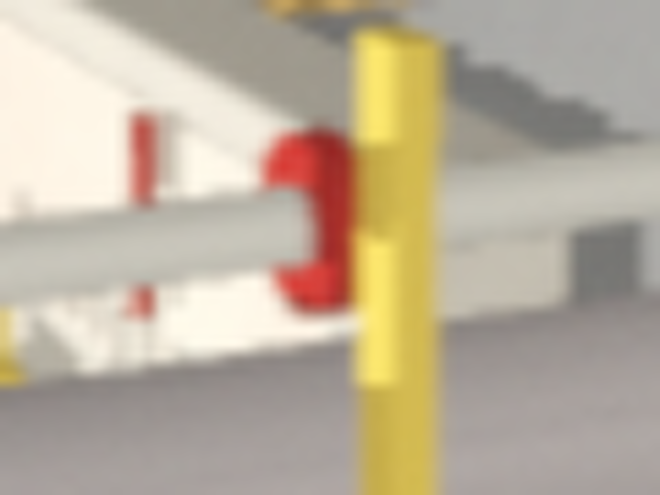

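Final-view crop: red collar spans about x 265–350 and the pointer 353–443 (11× scale, offset 225,165). The pointer is slightly nearer the camera. I solve both heights from these edges.

```bash
python3 - <<'E'
from h import *
p=np.load('p.npy')
for n,mt,pc in(('w5',250.7,257.3),('w6',251.1,261.1)):
    s=ld(n);b=s['image']
    f=lambda z,y,x:proj(s,T2W(p,(x,y,z)))[0,0]
    zm=least_squares(lambda q:f(q[0],-30,74.4)-mt,[95]).x[0]-2
    row=171 if n=='w6' else 172
    print(n,'markz',zm.round(2),[ (dy,least_squares(lambda q:f(q[0],-30+dy,80)-pc,[95]).x[0].round(2)) for dy in(-17,-18,-19)],[tuple(int(v) for v in b[row,c]) for c in range(259,269)])
# needle & marker from w6 / dy from w2,w3 at common height
for n,m,q,zz in(('w2',(238,126),(256.2,126),(96.5,123)),('w3',(234.3,137.5),(256.2,138),(96.5,102))):
    s=ld(n);print(n,W2T(p,[*atz(s,m,zz[0]/1e3),0]).round(1),W2T(p,[*atz(s,q,zz[1]/1e3),0]).round(1))
E
```

```text
w5 markz 96.23 [(-17, np.float64(99.54)), (-18, np.float64(100.01)), (-19, np.float64(100.48))] [(82, 188, 212), (83, 184, 209), (104, 173, 193), (125, 153, 163), (128, 137, 141), (122, 127, 129), (118, 122, 123), (116, 120, 120), (116, 118, 119), (116, 119, 119)]
w6 markz 96.65 [(-17, np.float64(96.61)), (-18, np.float64(97.09)), (-19, np.float64(97.58))] [(109, 230, 251), (99, 217, 239), (87, 196, 219), (81, 187, 211), (82, 185, 209), (89, 171, 193), (104, 141, 153), (113, 119, 121), (119, 121, 122), (123, 125, 126)]
w2 [[ 74.7 -30.1   0. ]] [[ 77.2 -48.2   0. ]]
w3 [[ 74.6 -30.2   0. ]] [[ 74.8 -48.2   0. ]]
```

```bash
python3 -m creep '[[0,-3.5,-1.7,0,0,0,-1],[0,-7,-3.4,-7,0,0,-1],[0,-9.8,-4.7,-14,0,0,-1],[0,-9.8,-4.7,-21,0,0,-1],[0,-9.8,-4.7,-28,0,0,-1],[-1.5,-11,-2.5,-35,0,0,-1],[-3,-12,0,-42,0,0,-1],[-4.7,-13.4,2.76,-49,-0.1,0.1,-1],[-4.7,-13.4,2.76,-56,-0.1,0.1,-1],[-4.7,-13.4,2.76,-63,-0.1,0.2,-1],[-4.7,-13.4,2.76,-65,-0.1,0.2,-1],[-4.7,-13.4,2.76,-65,-0.1,0.2,-1]]'
python3 -m creep '[[0,0,0,0,0,0,-1],[0,0,0,0,0,0,-1]]'
python3 -c "
from h import *
go((.594,-.1475,.186),.029)"
```

```text
t: 17.88
eef_pos: [0.5935, -0.1432, 0.2509]
orientation: [-3.14, 0.003, 0.032]
force: [0.1, 0.1, 0.1]
gripper_width: -0.0001
gripper_force: 0.0
t: 18.05
eef_pos: [0.593, -0.1462, 0.248]
orientation: [-3.137, 0.007, 0.027]
force: [0.1, -0.3, -0.6]
gripper_width: 0.0002
gripper_force: 0.0
pos [ 0.593  -0.1462  0.248 ] yaw [-3.137  0.007  0.027] F [ 0.1 -0.3 -0.6] t 18.05
cm [0.14 0.16 6.2 ] deg [-0.27  0.43 -0.1 ]
```

```bash
python3 -m creep '[[0.1,0.1,3,0,0,0,-1],[0.1,0.1,5,0,0,0,-1],[0.1,0.1,6.0,0,0,0,-1],[0.1,0.1,6.25,0,0,0,-1],[0.1,0.1,6.35,0,0,0,-1],[0.1,0.1,6.45,0,0,0,-1],[0.1,0.1,6.5,0,0,0,-1],[0.1,0.1,6.5,0,0,0,-1]]'
python3 -m creep '[[0,0,0.05,0,0,0,-1],[0,0,0.05,0,0,0,-1]]'
```

```text
t: 18.72
eef_pos: [0.5935, -0.1467, 0.1823]
orientation: [-3.137, 0.008, 0.027]
force: [0.2, -0.6, -0.1]
gripper_width: -0.0002
gripper_force: 0.0
t: 18.88
eef_pos: [0.5935, -0.1467, 0.1821]
orientation: [-3.137, 0.008, 0.028]
force: [-1.1, 0.6, 3.3]
gripper_width: 0.0001
gripper_force: 2.0
```

```bash
python3 -m creep '[[0,0,0.05,0,0,0,-1],[0,0,0.05,0,0,0,-1]]'
python3 -m creep '[[0,0,0.05,0,0,0,-1],[0,0,0.05,0,0,0,-1]]'
```

```text
t: 19.05
eef_pos: [0.5936, -0.1467, 0.1821]
orientation: [-3.137, 0.008, 0.028]
force: [-2.6, 0.9, 6.7]
gripper_width: 0.0
gripper_force: 3.3
t: 19.22
eef_pos: [0.5936, -0.1467, 0.1821]
orientation: [-3.137, 0.008, 0.028]
force: [-2.8, 0.2, 8.3]
gripper_width: 0.0002
gripper_force: 4.3
```

```bash
python3 -m creep '[[0,0,0.05,0,0,0,-1],[0,0,0.05,0,0,0,-1]]'
python3 -m creep '[[0,0,0.05,0,0,0,-1],[0,0,0.05,0,0,0,-1]]'
```

```text
t: 19.38
eef_pos: [0.5936, -0.1467, 0.182]
orientation: [-3.138, 0.008, 0.028]
force: [-4.5, 0.9, 10.0]
gripper_width: -0.0001
gripper_force: 5.3
t: 19.55
eef_pos: [0.5936, -0.1467, 0.1818]
orientation: [-3.138, 0.008, 0.028]
force: [-4.5, 1.7, 11.3]
gripper_width: 0.0002
gripper_force: 5.8
```

```bash
python3 -m creep '[[0,0,0.05,0,0,0,-1],[0,0,0.05,0,0,0,-1]]'
python3 -m creep '[[0,0,-3,0,0,0,-1],[0,0,-6,0,0,0,-1],[0,0,-8,0,0,0,-1],[-3,-3,-8,0,0,0,-1],[-6,-7,-8,0,0,0,-1],[-7,-11,-8,0,0,0,-1],[-7,-15,-8,0,0,0,-1],[-7,-17,-8,0,0,0,-1],[-7,-17,-6,0,0,0,-1],[-7,-17,-6,0,0,0,-1],[-7,-17,-6,0,0,0,-1]]'
python3 - <<'E'
from h import *
s=snap('wrist','w7');p=np.load('p.npy');o=observe();print(W2T(p,o['eef_pos']).round(1),o['orientation'])
h=cv2.cvtColor(s['image'],cv2.COLOR_BGR2HSV).astype(int);H,S,V=h[...,0],h[...,1],h[...,2]
for n,m,z in(('red',((H<6)|(H>172))&(S>130)&(V>70),.05),('yel',(H>22)&(H<34)&(S>130)&(V>70),.0795)):
    k,l,st,ce=cv2.connectedComponentsWithStats(m.astype(np.uint8))
    for i in range(1,k):
        if st[i,4]>25:print(n,ce[i].round(1),st[i],W2T(p,[*atz(s,ce[i],z),z]).round(1))
print('pred needle/marker zero..',proj(s,T2W(p,[(10,75,50),(10,185,79.5),(10,185,50)])).round(0))
E
```

```text
t: 19.72
eef_pos: [0.5936, -0.1467, 0.1814]
orientation: [-3.138, 0.008, 0.028]
force: [-5.3, 1.6, 11.9]
gripper_width: -0.0001
gripper_force: 5.9
t: 20.63
eef_pos: [0.5182, 0.0216, 0.239]
orientation: [-3.136, 0.012, 0.028]
force: [-0.4, 0.6, 0.7]
gripper_width: 0.0001
gripper_force: 0.0
[[-36.7 119.5 239.9]] [-3.1363218   0.0106401   0.02703762]
red [420.1  50.4] [413  41  18  19 178] [[ 79.6 -51.6  50. ]]
red [252.6  99.4] [252  87   2  26  46] [[ 30.6 126.   50. ]]
yel [443.7  33.3] [439  27  10  14 111] [[ 90.9 -57.3  79.5]]
yel [439.3  63.9] [434  50  12  29 213] [[ 63.7 -57.6  79.5]]
yel [201.7 142.3] [193 121  19  31 277] [[-12.1 179.5  79.5]]
pred needle/marker zero.. [[298. 118.]
 [195. 121.]
 [200. 119.]]
```

```bash
python3 - <<'E'
from h import *
s=ld('w7');p=np.load('p.npy')
ce,st,xs,ys=blob(s,'y',(202,137),28)
for r in range(121,152,2):print(r,xs[ys==r].min(),xs[ys==r].max(),end=' | ')
print()
for r,c in((123,0),):pass
for z in(50,55,60,79.5):print(z,'arm', W2T(p,[*atz(s,(xs[ys<126].mean(),121),z/1e3),0]).round(1),'needle',W2T(p,[*atz(s,(252.6,113),z/1e3),0]).round(1))
print('blocktop corners',[W2T(p,[*atz(s,u,.0795),0]).round(1).tolist() for u in((193,138),(193,152),(206,152))])
b=s['image']
for r in(123,127,133,139,145,150):print(r,[tuple(int(v) for v in b[r,c]) for c in range(190,214,2)])
go(T2W(p,(-10,232,130))[0],p[2]); go(T2W(p,(-10,232,48))[0],p[2])
E
```

```text
121 202 203 | 123 202 203 | 125 203 203 | 127 203 203 | 129 203 203 | 131 203 203 | 133 203 203 | 135 202 204 | 137 196 209 | 139 193 210 | 141 193 210 | 143 193 210 | 145 194 210 | 147 194 209 | 149 194 208 | 151 194 206 | 
50 arm [[  7.5 182.6   0. ]] needle [[ 15.9 126.1   0. ]]
55 arm [[  7.9 181.7   0. ]] needle [[ 16.2 126.    0. ]]
60 arm [[  8.3 180.8   0. ]] needle [[ 16.5 125.9   0. ]]
79.5 arm [[ 10.  177.2   0. ]] needle [[ 17.7 125.5   0. ]]
blocktop corners [[[-7.5, 188.3, 0.0]], [[-22.3, 189.4, 0.0]], [[-22.4, 175.5, 0.0]]]
123 [(201, 215, 218), (202, 216, 219), (204, 218, 218), (209, 223, 220), (210, 223, 219), (199, 222, 219), (104, 213, 217), (128, 176, 186), (159, 174, 183), (183, 197, 194), (207, 222, 219), (207, 222, 220)]
127 [(200, 214, 218), (201, 214, 218), (201, 215, 218), (201, 215, 218), (202, 216, 219), (198, 215, 219), (109, 213, 218), (110, 180, 188), (151, 165, 170), (182, 196, 198), (204, 218, 219), (201, 215, 216)]
133 [(201, 215, 218), (200, 214, 218), (201, 215, 218), (202, 216, 219), (202, 217, 219), (185, 201, 203), (102, 182, 193), (90, 159, 176
[... 231 characters left out ...]
 136), (47, 101, 118), (59, 69, 71)]
145 [(201, 215, 219), (170, 212, 218), (96, 215, 219), (94, 214, 218), (93, 214, 218), (94, 214, 218), (94, 214, 218), (94, 214, 219), (73, 179, 200), (46, 119, 140), (65, 121, 139), (151, 164, 170)]
150 [(200, 213, 219), (172, 207, 217), (96, 214, 218), (95, 215, 218), (94, 215, 218), (93, 214, 218), (95, 214, 219), (94, 213, 219), (78, 188, 206), (106, 150, 163), (199, 214, 215), (204, 218, 219)]
pos [0.5188 0.021  0.2399] yaw [-3.136  0.011  0.027] F [-0.  -0.1  0.7] t 20.68
cm [  2.73 -11.21  11.02] deg [-0.3   0.61 -0.3 ]
pos [0.5188 0.021  0.2399] yaw [-3.136  0.011  0.027] F [-0.  -0.1  0.7] t 20.68
cm [  2.82 -11.17  19.22] deg [-0.3   0.61 -0.3 ]
```

```bash
python3 -m creep '[[1,-4,2,0,0.6,-0.3,-1],[2,-8,5,0,0.6,-0.3,-1],[2.3,-11.2,9,0,0.6,-0.3,-1],[2.3,-11.2,13,0,0.6,-0.3,-1],[2.3,-11.2,17,0,0.6,-0.3,-1],[2.3,-11.2,19.2,0,0.6,-0.3,-1],[2.3,-11.2,19.2,0,0.6,-0.3,-1],[2.3,-11.2,19.2,0,0.6,-0.3,-1]]'
python3 -c "
from h import *
p=np.load('p.npy');print(W2T(p,observe()['eef_pos']));got((-15,154,48))"
```

```text
t: 21.35
eef_pos: [0.5363, 0.1341, 0.0474]
orientation: [-3.136, 0.003, 0.031]
force: [0.2, -0.3, 0.2]
gripper_width: -0.0002
gripper_force: 0.0
[[-15.6805424  231.92019234  47.43368019]]
W [[0.53944835 0.05622043 0.048     ]]
pos [0.5363 0.1341 0.0474] yaw [-3.136e+00  3.000e-03  3.100e-02] F [ 0.2 -0.3  0.2] t 21.35
cm [ 0.07  7.79 -0.1 ] deg [-0.3   0.18 -0.05]
```

```bash
python3 -m creep '[[0,0.8,0,0,0,0,-1],[0,1.6,0,0,0,0,-1],[0,2.4,0,0,0,0,-1],[0,3,0,0,0,0,-1],[0,3.6,0,0,0,0,-1],[0,4.2,0,0,0,0,-1],[0,4.8,0,0,0,0,-1],[0,5.4,0,0,0,0,-1],[0,6,0,0,0,0,-1],[0,6.6,0,0,0,0,-1],[0,7.1,0,0,0,0,-1],[0,7.4,0,0,0,0,-1]]'
cat >> h.py <<'E'
def mk(f):
    s=snap('wrist',f);p=np.load('p.npy');o=observe();print('tcp',W2T(p,o['eef_pos']).round(1),o['t'])
    h=cv2.cvtColor(s['image'],cv2.COLOR_BGR2HSV).astype(int);H,S,V=h[...,0],h[...,1],h[...,2]
    for n,m in(('red',((H<6)|(H>172))&(S>130)&(V>70)),('yel',(H>22)&(H<34)&(S>110)&(V>70))):
        k,l,st,ce=cv2.connectedComponentsWithStats(m.astype(np.uint8))
        for i in range(1,k):
            if st[i,4]>25:
                y=W2T(p,[*atz(s,ce[i],.05),.05])[0]
                if y[1]<20:continue
                ys,xs=np.where(l==i);print(n,ce[i].round(1),st[i],y.round(1))
                for r in range(ys.min(),ys.max()+1,3):print('  ',r,xs[ys==r].min(),xs[ys==r].max(),W2T(p,[*atz(s,((xs[ys==r].min()+xs[ys==r].max())/2,r),.052),.05])[0][:2].round(1),end='')
                print()
E
python3 -c "
from h import *
mk('w8')"
```

```text
t: 22.35
eef_pos: [0.5393, 0.0602, 0.0478]
orientation: [-3.136, -0.0, 0.032]
force: [0.9, 0.9, 1.7]
gripper_width: -0.0001
gripper_force: 0.8
tcp [[-15.  157.7  47.8]] 22.4
red [321.  152.1] [317 125   9  55 322] [ 30.  125.1  50. ]
   125 322 324 [ 43.9 125.3]   128 320 325 [ 42.5 125.5]   131 320 325 [ 41.  125.4]   134 320 325 [ 39.5 125.3]   137 319 324 [ 38.  125.7]   140 319 324 [ 36.5 125.6]   143 319 324 [ 35.  125.5]   146 319 324 [ 33.4 125.4]   149 319 324 [ 31.9 125.3]   152 319 324 [ 30.4 125.2]   155 318 323 [ 28.8 125.7]   158 318 323 [ 27.2 125.6]   161 318 323 [ 25.7 125.5]   164 318 323 [ 24.1 125.4]   167 318 322 [ 22.5 125.6]   170 317 322 [ 20.9 125.7]   173 317 322 [ 19.3 125.6]   176 317 322 [ 17.7 125.5]   179 317 321 [ 16.1 125.7]
yel [301.6 243.4] [ 282  191   38   83 1568] [-22.4 133.   50. ]
   191 297 297 [  9.5 137. ]   194 296 301 [  7.8 136.2]   197 296 301 [  6.1 136.1]   200 296 300 [  4.4 136.3]   203 296 300 [  2.7 136.2]   206 296 300 [  1.  136.2]   209 295 300 [ -0.7 136.4]   212 295 300 [ -2.5 136.3]   215 295 300 [ -4.2 136.2]   218 295 300 [ -6.  136.2]   221 295 300 [ -7.8 136.1]   224 284 309 [ -9.5 136.6]   227 285 311 [-11.3 135.7]   230 283 312 [-13.1 135.9]   233 283 312 [-14.9 135.8]   236 283 315 [-16.8 134.9]   239 285 317 [-18.6 133.8]   242 286 316 [-20.5 133.7]   245 288 318 [-22.3 132.5]   248 288 319 [-24.2 132.1]   251 288 318 [-26.1 132.3]   254 289 319 [-28.  131.7]   257 289 319 [-29.9 131.6]   260 290 319 [-31.8 131.2]   263 291 318 [-33.7 131.1]   266 294 318 [-35.7 130.2]   269 296 318 [-37.7 129.5]   272 296 314 [-39.6 130.6]
```

```bash
python3 -m creep '[[0,0.3,0,0,0,0,-1],[0,0.6,0,0,0,0,-1],[0,0.8,0,0,0,0,-1],[0,0.9,0,0,0,0,-1],[0,0.97,0,0,0,0,-1],[0,0.97,0,0,0,0,-1]]'
python3 -c "
from h import *
mk('w9')"|cut -c1-420
```

```text
t: 22.9
eef_pos: [0.5395, 0.0511, 0.0477]
orientation: [-3.136, -0.0, 0.033]
force: [0.2, 0.1, 0.5]
gripper_width: -0.0001
gripper_force: 0.3
tcp [[-15.1 148.9  47.8]] 22.95
red [303.  152.2] [299 125   9  55 318] [ 29.9 125.3  50. ]
   125 303 306 [ 43.9 125.4]   128 302 307 [ 42.4 125.4]   131 302 306 [ 40.9 125.5]   134 301 306 [ 39.4 125.7]   137 301 306 [ 37.9 125.7]   140 301 306 [ 36.4 125.6]   143 301 306 [ 34.9 125.5]   146 301 306 [ 33.4 125.5]   149 301 306 [ 31.9 125.4]   152 301 305 [ 30.3 125.6]   155 301 305 [ 28.8 125.5]   158 300 305 [ 27.2 125.7]   161 300 305 [ 25.6 125.7]   164 300 305 [ 24.1 125.6]   167 300 305 [ 22.5 125.5]
yel [301.8 243.6] [ 283  191   37   83 1564] [-22.5 123.7  50. ]
   191 299 299 [  9.4 126.8]   194 296 301 [  7.8 127. ]   197 296 301 [  6.1 127. ]   200 297 301 [  4.4 126.6]   203 296 300 [  2.7 127.1]   206 296 300 [  1. 127.]   209 296 300 [ -0.8 127. ]   212 296 300 [ -2.5 126.9]   215 295 300 [ -4.3 127.1]   218 295 300 [ -6.  127.1]   221 295 300 [ -7.8 127. ]   224 286 309 [ -9.6 126.9]   227 284 311 [-11.4 126.9]   230 285 313 [-13.2 126. ]   233 283 313 [-15.  126.4]
```

```bash
python3 -m creep '[[0,0.06,0,0,0,0,-1],[0,0.12,0,0,0,0,-1],[0,0.12,0,0,0,0,-1],[0,0.12,0,0,0,0,-1]]'
python3 -m creep '[[0,-1,0,0,0,0,-1],[0,-2,0,0,0,0,-1],[0,-2,-3,0,0,0,-1],[0,-2,-7,0,0,0,-1],[0,0,-9,0,0,0,-1],[-1,2.2,-9,0,0,0,-1],[-2,2.2,-9,0,0,0,-1],[-2,2.2,-9,0,0,0,-1],[-2,2.2,-9,0,0,0,-1]]'
python3 -c "
from h import *
mk('w10')"|cut -c1-420
```

```text
t: 23.28
eef_pos: [0.5396, 0.05, 0.0478]
orientation: [-3.136, -0.0, 0.033]
force: [-0.7, 1.4, -0.8]
gripper_width: -0.0
gripper_force: 0.6
t: 24.03
eef_pos: [0.5196, 0.0278, 0.1371]
orientation: [-3.136, 0.001, 0.033]
force: [0.8, 0.3, 0.3]
gripper_width: -0.0001
gripper_force: 0.0
tcp [[-35.5 126.2 137. ]] 24.0833
red [258.3 107.4] [257  88   3  37  85] [ 29.  125.9  50. ]
   88 258 259 [ 43.4 125.8]   91 258 259 [ 41.2 125.8]   94 258 259 [ 39.  125.8]   97 258 259 [ 36.8 125.8]   100 258 259 [ 34.6 125.8]   103 258 259 [ 32.3 125.8]   106 258 259 [ 30.1 125.8]   109 258 259 [ 27.8 125.8]   112 257 259 [ 25.5 126.2]   115 257 259 [ 23.3 126.2]   118 257 259 [ 20.9 126.2]   121 257 259 [ 18.6 126.2]   124 258 258 [ 16.3 126.2]
yel [257.7 165.5] [247 133  23  49 602] [-17.8 126.4  50. ]
   133 257 258 [  9.2 126.6]   136 257 259 [  6.9 126.2]   139 257 259 [  4.5 126.2]   142 257 259 [  2.1 126.2]   145 257 259 [ -0.4 126.2]   148 257 259 [ -2.8 126.2]   151 257 259 [ -5.2 126.2]   154 257 259 [ -7.7 126.2]   157 249 267 [-10.2 126.2]   160 247 267 [-12.7 127. ]   163 247 268 [-15.2 126.6]   166 247 269 [-17.7 126.2]   169 248 268 [-20.2 126.2]   172 248 267 [-22.8 126.6]   175 248 267 [-25.3 126.6]
```

```bash
python3 -c "
from bench import *
print(job_done())"
```

```text
the job is handed in; nothing more can be done
None
```

The job is handed in at about 24 s: the tray is fully home, the yellow pointer is within about 1 mm of the red mark by my estimate, and the marker is within about 0.3 mm of the needle. After the last 0.7 mm push I judged the pointer from the arm's travel rather than a new picture. On my first try at the tray the shut fingers passed over the lip without touching it.

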